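# Snap the sign stand's clip shut with the pliers

### The job

On the bookshop counter, pick up the spring-loaded pliers, put their jaws over the two ears of the open snap clip on the sign stand and squeeze until the press stud clicks shut, using only the pliers on the clip and not your fingers. Then lay the pliers flat inside the shallow wooden tray and let go.

Things in the scene. Friction and masses are not known exactly. Their poses are not given: they have to be found in the camera images.
- pliers: Spring-opened steel pliers, black handles, lying flat, 190 mm long, 85 wide at the jaws, 0.17 kg, balancing about 50 mm behind the pivot. Origin: underside of the pivot; x to the jaws, y across, z up. Squeezing the handles along y shuts the jaws, 1 mm per mm. This body is the half with its jaw at +y and handle at -y: when closed by angle a, the centre line lies a/2 anticlockwise (from above) of its x axis.
- pliers_arm (a joint): Closing angle of the pliers, rad: 0 open, stop at 0.55, about 0.46 where the jaws meet the shut clip. The return spring is preloaded: each handle (at the grip point) needs about 10 N to start moving, 17 N near closed, plus about 5 N for the clip. So a grip 4 to 8 mm narrower than the open width carries the pliers nearly open.
- pliers_jaw (a point): Midway between the open jaws' round press faces: 62 mm ahead of the pivot, 12 mm above the underside. The faces are 16 mm across, 44 mm apart when open; the jaw arms behind them and ahead (to 70 mm) stand wider apart. Axes as the pliers.
- pliers_grip (a point): Midway between the handles, 65 mm behind the pivot, 12 mm above the underside: the place to grip across y. Handles are 24 mm high from the underside, 10 mm thick, 65 mm wide over their outer faces here when open (about 35 mm when the clip is shut), flaring 0.1 rad each towards their ends.
- pliers_heel (a point): Near the handle ends (which are 115 mm behind the pivot): centre line, 105 mm behind the pivot, 12 mm above the underside.
- clip: Open hinged steel snap clip round the sign stand's post, 145 mm long with its spring tail. Origin: on the post's axis at the clip's mid-height, z up. Two ears point along -x (towards the robot) in a narrow V. It swivels on the post with light friction: pushing one ear only turns it, both must be squeezed together. This body carries the -y ear; the other hinges on a pin 26 mm behind the post.
- stud (a point): Midway between the open ears' upright discs (34 mm across, 6 thick, spanning 58 to 92 mm above the counter); 58 mm in front of the post's axis, 75 mm above the counter. Axes as the clip. Over the discs' outer faces: 29 mm open, 16 shut. Jaws can come down over them from above with the pliers level, x along the clip's +x.
- clip_arm (a joint): Closing angle of the clip, rad: 0 is open, 0.16 is fully shut. An over-centre spring (about 5 N at the discs) holds it open up to 0.095; past that it snaps shut by itself and stays shut.
- stand: Fixed sign stand: dark steel base plate 130 x 110 x 14 mm, steel post 31 mm thick to 116 mm height, then a thin pole to 206 mm with a blank paper card on the side away from the robot (+x), from 127 mm up. Origin: underside of the base, on the post's axis.
- tray: Fixed shallow wooden tray, 270 (x) x 190 (y) mm outside, 12 mm high, walls and floor 5 mm thick, empty. Origin: centre of its underside; the floor is 5 mm above the counter.
Not all that is in view belongs to the job. What is shaped like the stand but pink is not meant.

How it is judged (in metres and radians):
On the way, in this order (a step that is already met when the one before it is completed fails the run):
1. the pliers are lifted and their open jaws are brought around the open clip's ears (distance between pliers_jaw and stud below 0.025 m and value of joint clip_arm below 0.06 rad), for 0.1 s.
2. the pliers squeeze the clip until it snaps shut (value of joint clip_arm above 0.14 rad and value of joint pliers_arm above 0.3 rad and distance between pliers_jaw and stud below 0.04 m), for 0.1 s.
At the end, for the whole second after the job is handed in: The clip is snapped shut (closing angle above 0.14 rad) and the pliers lie flat (within 0.1 rad) and still in the tray: both the jaw point and the heel point inside the tray's walls and less than 26 mm above the tray's underside (value of joint clip_arm above 0.14 rad and x of pliers_jaw in the frame of tray between -0.13 and 0.13 m and y of pliers_jaw in the frame of tray between -0.09 and 0.09 m and z of each of pliers_jaw, pliers_heel in the frame of tray below 0.026 m and x of pliers_heel in the frame of tray between -0.13 and 0.13 m and y of pliers_heel in the frame of tray between -0.09 and 0.09 m and angle between pliers's own z axis and vertical below 0.1 rad and linear speed of pliers below 0.02 m/s); the robot touches nothing.
It fails at once if the clip is pushed by the fingers or the arm instead of the pliers (over 3 N) (contact force between any of the fingers, the arm and clip above 3 N).
It also fails if it takes over 58 s, if anything falls off the work surface, if the arm or the gripper's body presses on something with over 40 N, if the wrist force passes 120 N, or if a joint passes its speed limit or range.

### The arm

A 7-joint arm with a two-finger parallel gripper is mounted at the origin on the work surface. World frame = base frame: x ahead of the robot, y to its left, z up, the work surface at z = 0. Lengths are in mm, angles in rad, forces in N, time in s.
With the tool pointing down it reaches from about 350 to 900 mm from the base axis. Payload 8.1 kg.
Tool frame: the origin (TCP) lies where the fingers leave the gripper's body, on its centre line; the fingertips stand 66 mm ahead of it and the grasp point (between the pads) lies 47 mm ahead of it; z points along the fingers, y is the line along which they close (so a half turn about z gives the same grasp; the last joint's range is limited). The gripper opens to 92 mm and grips with 3 to 60 N. Pads are 19 mm wide; open, the fingers measure 130 mm over their backs; the gripper's body (75 mm by 190 mm) begins 47 mm behind the grasp point.
Start: joints at [1.134, 0.434, 0.025, 1.573, -0.012, 1.134, -0.075], TCP at [204.749, -590.522, 292.242] pointing down, gripper open.
Joint ranges: [-2.62, 2.62], [-0.44, 2.09], [-1.27, 1.32], [0.08, 2.57], [-1.32, 4.46], [0.12, 2], [-2.74, 2.74]. Speed limits (rad/s): [2.22, 2.22, 3.01, 3.01, 3.14, 3.14, 3.14].

### API

Orientations are given as a unit quaternion [w, x, y, z].
In Python, from cell import bot gives the robot as it stands.
- The arm moves only by the shell command python3 -m handwheel 'ROWS'. ROWS is JSON, a list of rows, each an object with "slide": the shift along the tool's x, y, z in mm, a list of three; "dr": the turn, a rotation vector about the tool's x, y, z in rad, a list of three; "claw": the closure, from 0 (fully open) to 1 (shut). A call has 1 to 12 rows; each row shifts and turns the commanded pose from where the row before left it, along the tool's axes as they then stand; what a row does not reach is not made up. A row lasts 1/10 s, in which the tool goes at most 50 mm and 8.59 degrees, less where a joint would pass 70% of its speed; a pose out of reach is approached as far as the arm can. A call is refused whole if a number of a shift passes 50 or a number of a turn 0.15, either way. A call with a gripper value outside its range is refused whole. The fingers move at their own pace and stop on an object; the grip force is fixed at half the most. Time passes only in rows, so rows that do not move let the fingers close. It gives the time, the measured TCP pose, the force, the opening and the grip force at its end, in the units of the state.
- bot.read_state(): the state, without advancing time (a new reading comes with each control period).
- bot.read_camera(name): name is "side" or "top" or "wrist"; returns (picture, depth): 400x640x3 uint8, red, green, blue; 400x640 float32, mm along the optical axis (not along the pixel's ray), 0 where there is no reading.
- bot.get_calibration(name): a dict with "camera_matrix" (3x3 intrinsics, pixels), "T" (4x4, takes a point from camera to world coordinates); the wrist camera has in their place "T_tool_cam" (4x4, takes a point from camera to tool coordinates, whose origin is the TCP and whose axes are the flange's). Camera axes: x right, y down, z forward; pixel columns grow to the right and rows downward; lengths in mm; the calibration is good to about 2 mm. A picture is of the moment at which its call begins: read the wrist's pose just before it. get_calibration takes no time and is no camera call.
- bot.job_done(): hands the job in; it is judged then, once.
Trained networks look in the newest picture that a camera, given by its name, has taken for a name from the list of things; names that differ only in an ending like _2 or _b are one class to them, and where a whole thing is asked for, a point or a joint stands for the part that bears it (a point fixed in the world has none). Each returns a list of dicts, best first, with "confidence" (0 to 1); they miss things now and then, are a little off and sometimes report something else, mostly with a low value. They report only what shows in the picture. A call takes as long as a camera call. They do not tell look-alikes from the thing itself.
- bot.spot_in(camera, label): "rect" ([left, top, right, bottom] in pixels, round what is visible of it).
- bot.spot_point(camera, label): "xy" ([column, row] in pixels: a listed point, or the origin of a listed thing).
The state is a dict: "clock": time; "qpos": joint angles; "joint_velocities": joint speeds; "joint_efforts": joint torques, N m; "eef_pos": TCP position; "orientation": TCP orientation; "contact_force": force on the tool from outside, world axes, zero at the start; "ft_torque": the same for the moment, N m; "grip_width": finger opening in mm; "finger_force": force on a finger pad.
Only numpy, scipy, OpenCV 4.12 (cv2) and the standard library are available. Lean on these libraries where they do the work, as an engineer would, in place of code of your own. Each camera call takes 0.05 s, during which the arm holds its last target. There are 200 camera calls.

## Working session

There is one attempt and no reset: what is moved stays moved. The work goes in short steps, Python scripts to look and compute and a shell command to move; the robot and the scene stay as the last step left them, time stands still between calls to the robot, and variables do not carry over. Pictures are saved under pics/ and viewed, at most 12 in all, crops included, and the job is handed in when it is done.

```bash
mkdir -p pics; cat > h.py <<'E'
from cell import bot
import numpy as np, cv2
from scipy.spatial.transform import Rotation as R
def T_of(name):
    c=bot.get_calibration(name); s=bot.read_state()
    if 'T' in c: return np.array(c['camera_matrix']),np.array(c['T'])
    T=np.eye(4);q=s['orientation'];T[:3,:3]=R.from_quat([q[1],q[2],q[3],q[0]]).as_matrix();T[:3,3]=s['eef_pos']
    return np.array(c['camera_matrix']),T@np.array(c['T_tool_cam'])
def ray(K,T,xy,z):
    d=T[:3,:3]@np.linalg.inv(K)@[xy[0],xy[1],1]; o=T[:3,3]
    return o+d*(z-o[2])/d[2]
def proj(K,T,p):
    c=np.linalg.inv(T)@np.append(p,1); u=K@c[:3]; return u[:2]/u[2]
E
python3 - <<'E'
from h import *
s=bot.read_state();print({k:np.round(s[k],3) for k in ('clock','orientation','eef_pos','grip_width','contact_force')})
for n in ('top','side','wrist'):
    K,T=T_of(n); p,d=bot.read_camera(n); cv2.imwrite(f'pics/{n}0.png',p[:,:,::-1])
    print(n,np.round(T[:3,3]),np.round(T[:3,2],2))
    for l in ('pliers','clip','stand','tray'):
        print(l,[(round(r['confidence'],2),np.round(r['rect']).tolist()) for r in bot.spot_in(n,l)[:3]])
    for l,z in (('pliers',0),('pliers_jaw',12),('pliers_grip',12),('pliers_heel',12),('stud',75),('clip',75),('stand',0),('tray',0)):
        print(l,[(round(r['confidence'],2),np.round(r['xy']).tolist(),np.round(ray(K,T,r['xy'],z)[:2]).tolist()) for r in bot.spot_point(n,l)[:3]])
E
python3 -c "
import cv2,numpy as np
cv2.imwrite('pics/both.png',cv2.resize(np.vstack([cv2.imread('pics/top0.png'),cv2.imread('pics/side0.png')]),(480,600)))"
```

```text
{'clock': np.float64(0.0), 'orientation': array([-0.001,  0.986,  0.166, -0.   ]), 'eef_pos': array([ 204.593, -590.134,  291.469]), 'grip_width': np.float64(92.041), 'contact_force': array([-0.132, -0.047,  0.326])}
top [ 216.   -4. 1384.] [ 0.19  0.01 -0.98]
pliers [(0.9, [181.0, 168.0, 210.0, 224.0])]
clip [(0.48, [298.0, 107.0, 317.0, 152.0])]
stand [(0.66, [184.0, 163.0, 209.0, 226.0]), (0.61, [285.0, 80.0, 330.0, 157.0]), (0.57, [166.0, 243.0, 221.0, 308.0])]
tray [(0.93, [381.0, 146.0, 461.0, 242.0])]
pliers [(0.75, [197.0, 190.0], [509.0, 349.0])]
pliers_jaw [(0.85, [199.0, 167.0], [580.0, 342.0]), (0.48, [201.0, 205.0], [460.0, 334.0])]
pliers_grip [(0.65, [196.0, 207.0], [454.0, 350.0])]
pliers_heel [(0.56, [198.0, 219.0], [417.0, 340.0])]
stud [(0.71, [197.0, 306.0], [165.0, 326.0]), (0.65, [304.0, 146.0], [618.0, 16.0]), (0.25, [197.0, 187.0], [503.0, 331.0])]
clip [(0.81, [188.0, 284.0], [228.0, 350.0]), (0.59, [306.0, 126.0], [678.0, 9.0])]
stand [(0.66, [305.0, 136.0], [671.0, 13.0]), (0.65, [196.0, 286.0], [219.0, 346.0])]
tray [(0.56, [418.0, 196.0], [472.0, -324.0])
[... 390 characters left out ...]
s_jaw [(0.7, [213.0, 275.0], [582.0, 348.0])]
pliers_grip [(0.57, [247.0, 296.0], [459.0, 347.0])]
pliers_heel [(0.79, [261.0, 303.0], [415.0, 344.0])]
stud [(0.8, [280.0, 196.0], [605.0, 37.0]), (0.78, [346.0, 335.0], [177.0, 337.0]), (0.51, [274.0, 206.0], [586.0, 89.0])]
clip [(0.76, [324.0, 328.0], [223.0, 349.0]), (0.44, [272.0, 206.0], [593.0, 88.0])]
stand [(0.68, [324.0, 345.0], [229.0, 344.0]), (0.58, [276.0, 208.0], [643.0, 22.0])]
tray [(0.92, [372.0, 175.0], [475.0, -338.0]), (0.54, [227.0, 290.0], [524.0, 356.0])]
wrist [ 267. -568.  385.] [-0.24 -0.08 -0.97]
pliers []
clip []
stand []
tray []
pliers []
pliers_jaw []
pliers_grip []
pliers_heel []
stud []
clip []
stand []
tray []
```

View pics/top0.png

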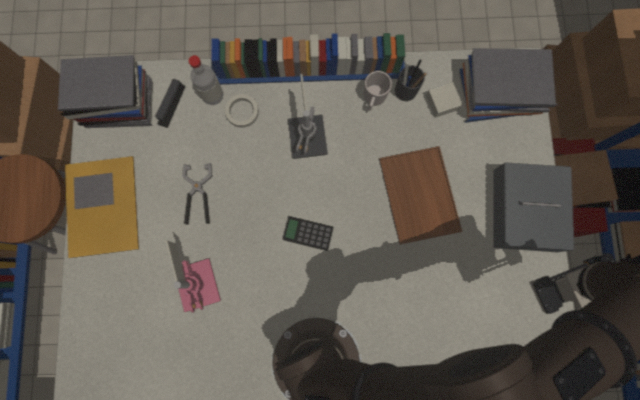

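View pics/side0.png

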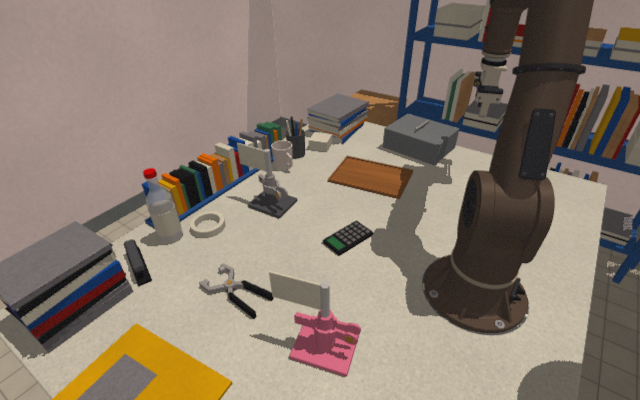

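Look-alikes (top view): the only pliers are at (197,190). For the stand and clip there is the dark one at (306,137), which matches the description, and a pink one at (197,287), which is the decoy. The tray is at (420,195). I'll look at the dark clip from close by on the way to the pliers.

```bash
python3 -m handwheel '[{"slide":[30,-30,-13],"dr":[0,0,0.111],"claw":0},{"slide":[30,-30,-13],"dr":[0,0,0.111],"claw":0},{"slide":[30,-30,-13],"dr":[0,0,0.111],"claw":0},{"slide":[30,-45,0],"dr":[0,0,0],"claw":0},{"slide":[30,-45,0],"dr":[0,0,0],"claw":0},{"slide":[30,-45,0],"dr":[0,0,0],"claw":0},{"slide":[30,-45,0],"dr":[0,0,0],"claw":0},{"slide":[30,-45,0],"dr":[0,0,0],"claw":0},{"slide":[30,-45,0],"dr":[0,0,0],"claw":0},{"slide":[30,-45,0],"dr":[0,0,0],"claw":0},{"slide":[30,-45,0],"dr":[0,0,0],"claw":0},{"slide":[30,-45,0],"dr":[0,0,0],"claw":0}]'
python3 -m handwheel '[{"slide":[28,-43,0],"dr":[0,0,0],"claw":0},{"slide":[28,-43,0],"dr":[0,0,0],"claw":0},{"slide":[0,0,0],"dr":[0,0,0],"claw":0},{"slide":[0,0,0],"dr":[0,0,0],"claw":0}]'
cat > look.py <<'E'
from h import *
import sys
def look(n,tag,pts,save=True):
    K,T=T_of(n); s=bot.read_state(); p,d=bot.read_camera(n)
    np.savez(f'pics/{tag}.npz',d=d,K=K,T=T,p=p)
    cv2.imwrite(f'pics/{tag}.png',p[:,:,::-1])
    print(n,'clock',round(float(s['clock']),2),'tcp',np.round(s['eef_pos'],1),'q',np.round(s['orientation'],3),'cam',np.round(T[:3,3]))
    for l,z in pts:
        print(l,[(round(r['confidence'],2),np.round(r['xy']).tolist(),np.round(ray(K,T,r['xy'],z)[:2],1).tolist()) for r in bot.spot_point(n,l)[:3]])
    return p,d,K,T
E
python3 - <<'E'
from look import *
look('wrist','w1',(('stud',75),('clip',75),('stand',0)))
E
```

```text
clock: 3.15
eef_pos: [522.5, -107.0, 331.6]
orientation: [0.0, 1.0, 0.0, 0.0]
contact_force: [1.1, -0.4, 0.5]
grip_width: 91.9
finger_force: 0.0
clock: 3.55
eef_pos: [576.5, -23.5, 330.8]
orientation: [-0.0, 1.0, 0.002, -0.0]
contact_force: [-0.5, -0.6, -0.4]
grip_width: 91.6
finger_force: 0.0
wrist clock 3.55 tcp [576.5 -23.5 330.8] q [-0.     1.     0.002 -0.   ] cam [643. -23. 423.]
stud [(0.94, [276.0, 156.0], [611.7, 19.1]), (0.55, [503.0, 239.0], [505.2, -274.9])]
clip [(0.72, [286.0, 107.0], [667.8, 5.9])]
stand [(0.74, [57.0, 173.0], [578.0, 358.1]), (0.66, [290.0, 110.0], [668.5, 7.4])]
```

View pics/w1.png

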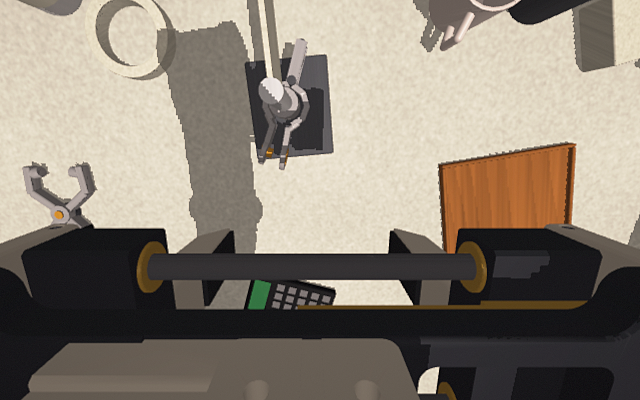

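The wrist view shows the dark stand with the open clip: its ears are at (262,155) and (283,160), pointing towards the robot. The pliers' jaws are at left (58,190) and the tray at right. Next I'll go over the pliers and fit the clip from depth.

```bash
python3 -m handwheel '[{"slide":[-10,-37,4],"dr":[0,0,0],"claw":0},{"slide":[-10,-37,4],"dr":[0,0,0],"claw":0},{"slide":[-10,-37,4],"dr":[0,0,0],"claw":0},{"slide":[-10,-37,4],"dr":[0,0,0],"claw":0},{"slide":[-10,-37,4],"dr":[0,0,0],"claw":0},{"slide":[-10,-37,4],"dr":[0,0,0],"claw":0},{"slide":[-10,-37,4],"dr":[0,0,0],"claw":0},{"slide":[-10,-37,4],"dr":[0,0,0],"claw":0},{"slide":[-10,-37,4],"dr":[0,0,0],"claw":0},{"slide":[-10,-37,4],"dr":[0,0,0],"claw":0},{"slide":[0,0,0],"dr":[0,0,0],"claw":0},{"slide":[0,0,0],"dr":[0,0,0],"claw":0}]'
python3 - <<'E'
from look import *
def cloud(d,K,T):
    v,u=np.mgrid[:400,:640]; P=np.stack([(u-K[0,2])*d/K[0,0],(v-K[1,2])*d/K[1,1],d],-1)
    W=P@T[:3,:3].T+T[:3,3]; W[d==0]=np.nan; return W
f=np.load('pics/w1.npz'); W=cloud(f['d'],f['K'],f['T']).reshape(-1,3)
m=(np.abs(W[:,0]-612)<30)&(np.abs(W[:,1]-19)<40)&(W[:,2]>82)&(W[:,2]<100)
S=W[m]; o=S[np.argsort(S[:,0])]; print(len(S)); print(np.round(o[::max(1,len(o)//25)],0).tolist())
p,d,K,T=look('wrist','w2',(('pliers',0),('pliers_jaw',12),('pliers_grip',12),('pliers_heel',12)))
W=cloud(d,K,T).reshape(-1,3); m=(W[:,2]>10)&(W[:,2]<35)&(W[:,0]>360)&(W[:,0]<600)&(np.abs(W[:,1]-345)<60)
S=W[m]
for a in range(400,600,10):
    y=S[(abs(S[:,0]-a)<3),1]
    if len(y): print(a,np.round([y.min(),y.max(),np.median(y)]).tolist())
# tray
f=np.load('pics/w1.npz')
p,d=bot.read_camera('top'); K,T=T_of('top'); r=(slice(135,255),slice(365,475))
h=cv2.cvtColor(p,cv2.COLOR_RGB2HSV); mm=np.zeros((400,640),np.uint8); q=p.astype(int); mm[r]=((q[r][...,0]-q[r][...,2])>35)*255
c=max(cv2.findContours(mm,0,2)[0],key=cv2.contourArea); b=cv2.boxPoints(cv2.minAreaRect(c)); 
print('tray',[np.round(ray(K,T,x,10)[:2]).tolist() for x in b],len(c),cv2.contourArea(c))
E
```

```text
clock: 4.95
eef_pos: [475.9, 344.8, 291.2]
orientation: [0.0, 1.0, 0.001, -0.0]
contact_force: [-1.0, -0.1, 0.5]
grip_width: 91.7
finger_force: 0.0
440
[[596.0, 11.0, 82.0], [602.0, 14.0, 88.0], [604.0, 10.0, 91.0], [606.0, 35.0, 85.0], [608.0, 12.0, 91.0], [610.0, 8.0, 87.0], [611.0, 8.0, 90.0], [613.0, 11.0, 92.0], [615.0, 34.0, 91.0], [616.0, 36.0, 92.0], [617.0, 7.0, 90.0], [618.0, 7.0, 91.0], [620.0, 31.0, 90.0], [622.0, 31.0, 92.0], [624.0, 10.0, 86.0], [625.0, 10.0, 87.0], [627.0, 26.0, 83.0], [628.0, 28.0, 88.0], [629.0, 7.0, 88.0], [632.0, 27.0, 87.0], [633.0, 5.0, 87.0], [635.0, 27.0, 87.0], [636.0, 5.0, 87.0], [637.0, 5.0, 88.0], [639.0, 23.0, 88.0], [641.0, 4.0, 87.0]]
wrist clock 4.95 tcp [475.9 344.8 291.2] q [ 0.     1.     0.001 -0.   ] cam [542. 345. 384.]
pliers [(0.87, [309.0, 148.0], [517.5, 347.2])]
pliers_jaw []
pliers_grip []
pliers_heel []
410 [309.0, 381.0, 372.0]
420 [309.0, 381.0, 371.0]
430 [310.0, 379.0, 320.0]
440 [312.0, 379.0, 369.0]
450 [312.0, 378.0, 345.0]
460 [314.0, 378.0, 323.0]
470 [315.0, 376.0, 367.0]
480 [315.0, 375.0, 326.0]
490 [317.0, 374.0, 327.0]
500 [318.0, 373.0, 337.0]
510 [327.0, 364.0, 345.0]
520 [333.0, 359.0, 346.0]
530 [324.0, 369.0, 346.0]
540 [313.0, 381.0, 359.0]
550 [303.0, 391.0, 371.0]
560 [302.0, 391.0, 381.0]
570 [304.0, 389.0, 380.0]
580 [304.0, 389.0, 325.0]
590 [306.0, 388.0, 322.0]
tray [[591.0, -211.0], [632.0, -400.0], [360.0, -441.0], [322.0, -259.0]] 143 5286.0
```

View pics/w2.png

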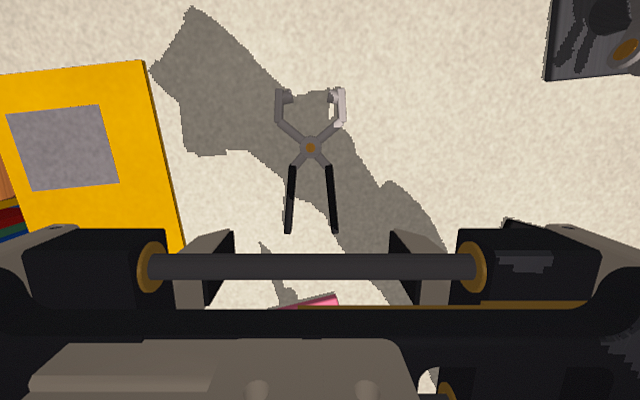

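The pliers' pivot is at pixel (310,148), which gives about (518,346) with yaw about 0, so the grip point is (453,345.5). The stud is at about (612,20) with clip yaw about -0.24. The tray centre is at about (476,-328) with yaw about 0.165. Next I'll descend and grip.

```bash
python3 -m handwheel '[{"slide":[-8,0,30],"dr":[0,0,0],"claw":0},{"slide":[-8,0,40],"dr":[0,0,0],"claw":0},{"slide":[-7,-1,40],"dr":[0,0,0],"claw":0},{"slide":[0,0,40],"dr":[0,0,0],"claw":0},{"slide":[0,0,35],"dr":[0,0,0],"claw":0},{"slide":[0,0,20],"dr":[0,0,0],"claw":0},{"slide":[0,0,10],"dr":[0,0,0],"claw":0},{"slide":[0,0,0],"dr":[0,0,0],"claw":0},{"slide":[0,0,0],"dr":[0,0,0],"claw":0}]'
```

```text
clock: 6.15
eef_pos: [453.6, 346.3, 77.2]
orientation: [-0.0, 1.0, 0.0, 0.001]
contact_force: [0.6, 0.6, -0.1]
grip_width: 91.7
finger_force: 0.0
```

```bash
python3 -m handwheel '[{"slide":[0,0,5],"dr":[0,0,0],"claw":0.1},{"slide":[0,0,2],"dr":[0,0,0],"claw":0.2},{"slide":[0,0,0],"dr":[0,0,0],"claw":0.37},{"slide":[0,0,0],"dr":[0,0,0],"claw":0.37},{"slide":[0,0,0],"dr":[0,0,0],"claw":0.37},{"slide":[0,0,0],"dr":[0,0,0],"claw":0.37},{"slide":[0,0,0],"dr":[0,0,0],"claw":0.37},{"slide":[0,0,0],"dr":[0,0,0],"claw":0.37}]'
```

```text
clock: 6.95
eef_pos: [453.0, 346.1, 69.4]
orientation: [-0.0, 1.0, 0.0, 0.0]
contact_force: [0.2, 0.1, 4.2]
grip_width: 58.2
finger_force: 11.7
```

```bash
python3 -m handwheel '[{"slide":[0,0,-25],"dr":[0,0,0],"claw":0.37},{"slide":[0,0,-45],"dr":[0,0,0],"claw":0.37},{"slide":[0,0,-45],"dr":[0,0,0.12],"claw":0.37},{"slide":[0,0,-45],"dr":[0,0,0.12],"claw":0.37},{"slide":[13,35,0],"dr":[0,0,0],"claw":0.37},{"slide":[13,35,0],"dr":[0,0,0],"claw":0.37},{"slide":[13,35,0],"dr":[0,0,0],"claw":0.37},{"slide":[13,35,0],"dr":[0,0,0],"claw":0.37},{"slide":[13,35,0],"dr":[0,0,0],"claw":0.37},{"slide":[13,35,0],"dr":[0,0,0],"claw":0.37},{"slide":[13,35,0],"dr":[0,0,0],"claw":0.37},{"slide":[13,34,0],"dr":[0,0,0],"claw":0.37}]'
python3 -m handwheel '[{"slide":[0,0,0],"dr":[0,0,0],"claw":0.37},{"slide":[0,0,0],"dr":[0,0,0],"claw":0.37},{"slide":[0,0,0],"dr":[0,0,0],"claw":0.37}]'
python3 - <<'E'
from look import *
look('wrist','w3',(('stud',75),('clip',75),('pliers_jaw',173),('pliers',161)))
s=bot.read_state();z=s['eef_pos'][2]-69.4;print(z)
f=np.load('pics/w3.npz');d,K,T=f['d'],f['K'],f['T']
v,u=np.mgrid[:400,:640]; P=np.stack([(u-K[0,2])*d/K[0,0],(v-K[1,2])*d/K[1,1],d],-1)@T[:3,:3].T+T[:3,3]
P=P[d>0]
for nm,lo,hi,c in (('jaw',z+5,z+35,None),('disc',80,100,None)):
    m=(P[:,2]>lo)&(P[:,2]<hi)&(abs(P[:,0]-612)<45)&(abs(P[:,1]-20)<70); S=P[m]
    e=np.array([np.cos(-.24),np.sin(-.24)]); n=np.array([-e[1],e[0]]); a=(S[:,:2]-[612,20])@e; b=(S[:,:2]-[612,20])@n
    for k in range(-30,45,6):
        bb=b[abs(a-k)<3]
        if len(bb): print(nm,k,len(bb),np.round(np.percentile(bb[bb<0],[2,98]) if (bb<0).any() else [],1),np.round(np.percentile(bb[bb>0],[2,98]) if (bb>0).any() else [],1), np.round(S[abs(a-k)<3][:,2].max()))
E
```

```text
clock: 8.15
eef_pos: [487.5, 48.6, 228.9]
orientation: [0.0, 0.993, -0.119, -0.0]
contact_force: [0.5, 0.6, -1.9]
grip_width: 57.6
finger_force: 9.9
clock: 8.45
eef_pos: [487.6, 51.3, 229.0]
orientation: [-0.0, 0.993, -0.119, -0.0]
contact_force: [-0.3, 0.6, -2.2]
grip_width: 57.7
finger_force: 9.9
wrist clock 8.45 tcp [487.6  51.3 229. ] q [-0.     0.993 -0.119 -0.   ] cam [552.  35. 322.]
stud [(0.79, [308.0, 46.0], [613.6, 22.9])]
clip []
pliers_jaw []
pliers [(0.64, [311.0, 134.0], [549.5, 36.4])]
159.7838781942383
disc -12 136 [-12.6  -7.1] [12.7 18.2] 88.0
disc -6 172 [-13.3  -6.9] [11.8 17.7] 92.0
disc 0 223 [-13.1  -6.8] [ 5.8 17.4] 93.0
disc 6 193 [-13.   -6.2] [ 5.1 17.7] 93.0
disc 12 145 [-11.9  -6. ] [10.  15.9] 91.0
disc 18 158 [-11.2  -6. ] [ 9.3 15.2] 89.0
disc 24 166 [-11.   -5.7] [ 8.5 14.4] 89.0
disc 30 46 [-10.9  -5.3] [ 7.9 13.6] 89.0
```

View pics/w3.png

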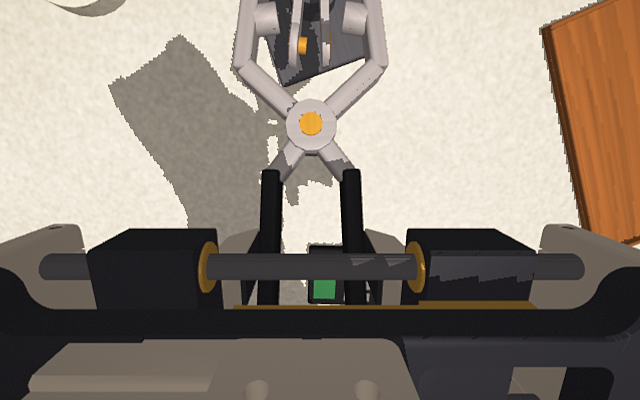

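The wrist picture shows the pliers held symmetrically, with the pivot at (311,124) and the jaws at columns 262 and 355. The ears lie between them at about columns 297 and 323. I'll correct slightly and come to just above the discs.

```bash
python3 -m handwheel '[{"slide":[2.5,-2.8,15],"dr":[0,0,0.015],"claw":0.345},{"slide":[0,0,25],"dr":[0,0,0],"claw":0.345},{"slide":[0,0,18],"dr":[0,0,0],"claw":0.345},{"slide":[0,0,0],"dr":[0,0,0],"claw":0.345},{"slide":[0,0,0],"dr":[0,0,0],"claw":0.345}]'
python3 - <<'E'
from look import *
p,d,K,T=look('wrist','w4',(('stud',75),('pliers_jaw',115)))
v,u=np.mgrid[:400,:640]; P=np.stack([(u-K[0,2])*d/K[0,0],(v-K[1,2])*d/K[1,1],d],-1)@T[:3,:3].T+T[:3,3]
P=P[d>0]; m=(P[:,2]>82)&(P[:,2]<160)&(abs(P[:,0]-612)<45)&(abs(P[:,1]-20)<70); S=P[m]
e=np.array([np.cos(-.25),np.sin(-.25)]); n=np.array([-e[1],e[0]]); a=(S[:,:2]-[614,22])@e; b=(S[:,:2]-[614,22])@n
for k in range(-18,20,6):
    for nm,mk in (('disc',S[:,2]<94),('jaw',S[:,2]>100)):
        bb=b[(abs(a-k)<3)&mk]
        if len(bb): print(nm,k,len(bb),np.round(np.percentile(bb[bb<0],[2,98]) if (bb<0).any() else [],1),np.round(np.percentile(bb[bb>0],[2,98]) if (bb>0).any() else [],1))
E
```

```text
clock: 9.2
eef_pos: [491.0, 52.9, 171.5]
orientation: [0.0, 0.992, -0.126, -0.0]
contact_force: [0.5, -0.4, -1.6]
grip_width: 60.2
finger_force: 9.4
wrist clock 9.2 tcp [491.   52.9 171.5] q [ 0.     0.992 -0.126 -0.   ] cam [555.  36. 264.]
stud [(0.82, [313.0, 23.0], [613.8, 20.0])]
pliers_jaw []
disc -18 5 [-13.8 -10.6] []
disc -12 295 [-15.1  -9.3] [ 9.9 15.6]
disc -6 352 [-15.2  -9. ] [ 9.2 16.1]
disc 0 333 [-15.3  -8.7] [ 5.8 15.8]
disc 6 174 [-15.4  -8.5] [ 8.  15.1]
```

View pics/w4.png

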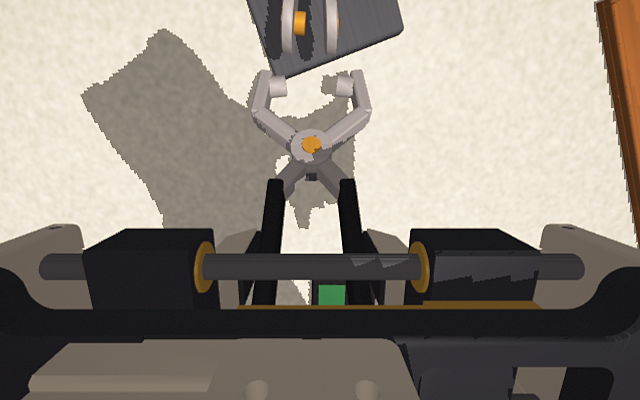

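The pliers have drooped nose-down in the loosened grip: the jaws are now at rows 75–95 instead of 0–50. I'll measure the tilt.

```bash
python3 - <<'E'
import numpy as np
for t in ('w3','w4'):
    f=np.load(f'pics/{t}.npz');d,K,T=f['d'],f['K'],f['T']
    print(t,np.round(T[:3,3]))
    for u,v in ((311,145),(311,124),(290,155),(278,86),(345,86),(262,20),(355,20),(262,105),(362,105),(268,200),(350,200),(268,170),(350,175),(240,60),(380,60),(272,215),(271,245)):
        x=d[v-2:v+3,u-2:u+3]; x=x[x>0]
        if len(x):
            z=np.median(x); p=T[:3,:3]@np.array([(u-K[0,2])*z/K[0,0],(v-K[1,2])*z/K[1,1],z])+T[:3,3]; print((u,v),round(float(z)),np.round(p,0))
E
```

```text
w3 [552.  35. 322.]
(311, 145) 151 [544.  38. 168.]
(311, 124) 148 [555.  35. 167.]
(290, 155) 154 [542.  50. 166.]
(278, 86) 154 [578.  48. 156.]
(345, 86) 154 [570.  12. 156.]
(262, 20) 155 [614.  48. 147.]
(355, 20) 155 [603.  -1. 147.]
(262, 105) 305 [589.  81.   0.]
(362, 105) 305 [564. -23.   0.]
(268, 200) 152 [522.  67. 174.]
(350, 200) 152 [512.  24. 174.]
(268, 170) 151 [537.  63. 171.]
(350, 175) 151 [524.  21. 171.]
(240, 60) 154 [596.  64. 153.]
(380, 60) 154 [579.  -9. 153.]
(272, 215) 151 [514.  66. 177.]
(271, 245) 152 [499.  71. 180.]
w4 [555.  36. 264.]
(311, 145) 181 [546.  39.  80.]
(311, 124) 254 [560.  35.  -0.]
(290, 155) 261 [538.  61.   0.]
(278, 86) 211 [591.  52.  38.]
(345, 86) 211 [579.   4.  38.]
(262, 20) 221 [644.  53.  14.]
(355, 20) 221 [626. -17.  14.]
(262, 105) 201 [580.  66.  52.]
(362, 105) 201 [562.  -3.  52.]
(268, 200) 168 [522.  71. 100.]
(350, 200) 168 [510.  24. 100.]
(268, 170) 265 [530.  84.  -0.]
(350, 175) 266 [506.  11.  -0.]
(240, 60) 241 [625.  81.  -0.]
(380, 60) 241 [596. -35.  -0.]
(272, 215) 165 [514.  70. 106.]
(271, 245) 158 [501.  73. 117.]
```

They are tilted about 0.7 rad, because the grip sits behind the balance point. I'll back off, press the pliers level onto free counter, and regrip at the balance point (50 mm behind the pivot).

```bash
python3 -m handwheel '[{"slide":[-25,0,0],"dr":[0,0,0],"claw":0.345},{"slide":[-35,0,-10],"dr":[0,0,0],"claw":0.345},{"slide":[-35,0,-20],"dr":[0,0,0],"claw":0.345},{"slide":[0,-34,0],"dr":[0,0,0],"claw":0.345},{"slide":[0,-34,0],"dr":[0,0,0],"claw":0.345},{"slide":[0,-34,0],"dr":[0,0,0],"claw":0.345},{"slide":[0,-34,0],"dr":[0,0,0],"claw":0.345},{"slide":[0,0,20],"dr":[0,0,0],"claw":0.345},{"slide":[0,0,25],"dr":[0,0,0],"claw":0.345},{"slide":[0,0,20],"dr":[0,0,0],"claw":0.345},{"slide":[0,0,20],"dr":[0,0,0],"claw":0.345},{"slide":[0,0,15],"dr":[0,0,0],"claw":0.345}]'
python3 -m handwheel '[{"slide":[0,0,10],"dr":[0,0,0],"claw":0.345},{"slide":[0,0,10],"dr":[0,0,0],"claw":0.345},{"slide":[0,0,5],"dr":[0,0,0],"claw":0.345},{"slide":[0,0,0],"dr":[0,0,0],"claw":0.345},{"slide":[0,0,0],"dr":[0,0,0],"claw":0.345}]'
```

```text
clock: 10.55
eef_pos: [433.5, 208.3, 101.1]
orientation: [-0.0, 0.992, -0.127, 0.0]
contact_force: [-0.4, 0.0, -0.3]
grip_width: 60.3
finger_force: 10.3
clock: 11.05
eef_pos: [433.5, 208.1, 76.6]
orientation: [-0.0, 0.992, -0.127, 0.0]
contact_force: [-0.4, -0.2, -0.4]
grip_width: 60.2
finger_force: 10.3
```

```bash
python3 -m handwheel '[{"slide":[0,0,4],"dr":[0,0,0],"claw":0.345},{"slide":[0,0,2],"dr":[0,0,0],"claw":0.345},{"slide":[0,0,0],"dr":[0,0,0],"claw":0.2},{"slide":[0,0,0],"dr":[0,0,0],"claw":0},{"slide":[0,0,0],"dr":[0,0,0],"claw":0},{"slide":[-10,0,-40],"dr":[0,0,0],"claw":0},{"slide":[-20,0,-45],"dr":[0,0,0],"claw":0},{"slide":[-10,0,-45],"dr":[0,0,0],"claw":0},{"slide":[0,0,0],"dr":[0,0,0],"claw":0},{"slide":[0,0,0],"dr":[0,0,0],"claw":0}]'
python3 - <<'E'
from look import *
p,d,K,T=look('wrist','w5',(('pliers',0),('pliers_jaw',12)))
v,u=np.mgrid[:400,:640]; P=np.stack([(u-K[0,2])*d/K[0,0],(v-K[1,2])*d/K[1,1],d],-1)@T[:3,:3].T+T[:3,3]
s=bot.read_state();t=s['eef_pos'][:2];e=np.array([np.cos(-.254),np.sin(-.254)]);n=np.array([-e[1],e[0]])
P=P[d>0];a=(P[:,:2]-t)@e;b=(P[:,:2]-t)@n
m=(P[:,2]>8)&(P[:,2]<40)&(abs(b)<60)
for k in range(-30,200,10):
    q=m&(abs(a-k)<3)
    if q.sum()>5: print(k,np.round([b[q].min(),b[q].max(),(b[q].min()+b[q].max())/2,np.percentile(P[q,2],95)],1))
E
```

```text
clock: 12.05
eef_pos: [394.8, 218.3, 201.2]
orientation: [-0.001, 0.992, -0.127, 0.001]
contact_force: [-0.1, -0.4, -0.1]
grip_width: 92.0
finger_force: 0.0
wrist clock 12.05 tcp [394.8 218.3 201.2] q [-0.001  0.992 -0.127  0.001] cam [459. 201. 294.]
pliers [(0.57, [313.0, 90.0], [494.8, 191.1])]
pliers_jaw []
-10 [-35.2  38.1   1.4  24.7]
0 [-35.   36.9   0.9  24.7]
10 [-33.6  36.8   1.6  24.9]
20 [-33.4  35.3   0.9  25.2]
30 [-32.2  34.    0.9  24.7]
40 [-30.8  32.7   0.9  25.1]
50 [-29.6  32.6   1.5  24.7]
60 [-29.4  31.3   0.9  25. ]
70 [-28.1  30.1   1.   24.8]
80 [-26.9  28.8   1.   24.6]
90 [-19.6  21.7   1.1  24.2]
100 [-12.   13.9   1.   26.6]
110 [-18.7  20.7   1.   25.9]
120 [-31.3  33.2   0.9  21.1]
130 [-40.   41.9   1.   21.1]
140 [-43.2  45.3   1.   21. ]
150 [-42.8  45.    1.1  20.9]
160 [-41.4  43.4   1.   20.8]
170 [-41.1  43.1   1.   20.8]
```

View pics/w5.png

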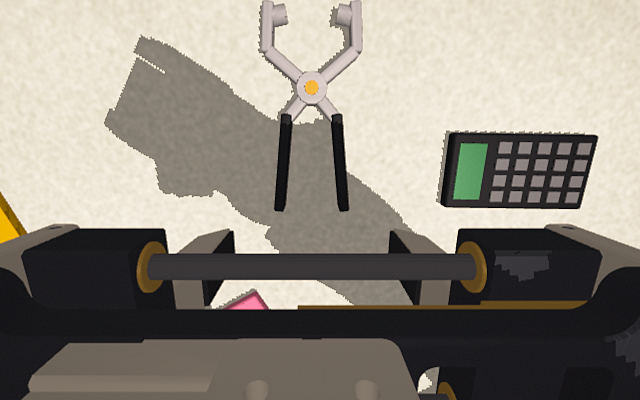

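The pliers lie flat with the pivot at (312,88), centred and aligned with the tool. I'll regrip about 54 mm behind the pivot.

```bash
python3 -m handwheel '[{"slide":[25,-1,35],"dr":[0,0,0],"claw":0},{"slide":[24,0,40],"dr":[0,0,0],"claw":0},{"slide":[0,0,35],"dr":[0,0,0],"claw":0},{"slide":[0,0,15],"dr":[0,0,0],"claw":0},{"slide":[0,0,8],"dr":[0,0,0],"claw":0.1},{"slide":[0,0,0],"dr":[0,0,0],"claw":0.2},{"slide":[0,0,0],"dr":[0,0,0],"claw":0.38},{"slide":[0,0,0],"dr":[0,0,0],"claw":0.38},{"slide":[0,0,0],"dr":[0,0,0],"claw":0.38},{"slide":[0,0,0],"dr":[0,0,0],"claw":0.38},{"slide":[0,0,0],"dr":[0,0,0],"claw":0.38},{"slide":[0,0,0],"dr":[0,0,0],"claw":0.38}]'
```

```text
clock: 13.4
eef_pos: [442.2, 206.6, 67.2]
orientation: [0.0, 0.992, -0.127, -0.0]
contact_force: [0.9, -0.7, -1.0]
grip_width: 57.0
finger_force: 12.0
```

```bash
python3 -m handwheel '[{"slide":[0,0,-15],"dr":[0,0,0],"claw":0.38},{"slide":[0,0,-30],"dr":[0,0,0],"claw":0.38},{"slide":[0,0,-35],"dr":[0,0,0],"claw":0.38},{"slide":[0,0,-35],"dr":[0,0,0],"claw":0.38},{"slide":[0,0,-18],"dr":[0,0,0],"claw":0.38},{"slide":[8,13,0],"dr":[0,0,0],"claw":0.38},{"slide":[16,25,0],"dr":[0,0,0],"claw":0.38},{"slide":[20,27,0],"dr":[0,0,0],"claw":0.38},{"slide":[20,27,0],"dr":[0,0,0],"claw":0.38},{"slide":[17,25,0],"dr":[0,0,0],"claw":0.38},{"slide":[11,13,0],"dr":[0,0,0],"claw":0.38},{"slide":[5,6,0],"dr":[0,0,0],"claw":0.38}]'
cat > tilt.py <<'E'
from look import *
import sys
p,d,K,T=look('wrist',sys.argv[1],(('stud',75),))
v,u=np.mgrid[:400,:640]; P=np.stack([(u-K[0,2])*d/K[0,0],(v-K[1,2])*d/K[1,1],d],-1)@T[:3,:3].T+T[:3,3]
s=bot.read_state();t=s['eef_pos'];q=s['orientation'];x=R.from_quat([q[1],q[2],q[3],q[0]]).as_matrix()[:,0];e=x[:2]/np.hypot(*x[:2]);n=np.array([-e[1],e[0]])
print('yaw',np.arctan2(e[1],e[0]),'width',s['grip_width'],'f',s['finger_force'])
P=P[d>0];a=(P[:,:2]-t[:2])@e;b=(P[:,:2]-t[:2])@n
m=(P[:,2]>t[2]-110)&(P[:,2]<t[2]-15)&(abs(b)<60)
for k in range(0,136,9):
    r=m&(abs(a-k)<3)
    if r.sum()>5: print('pl',k,np.round([b[r].min(),b[r].max(),np.percentile(P[r,2],90)-t[2]],1))
m=(P[:,2]>84)&(P[:,2]<96)&(abs(b)<30)
for k in range(95,150,6):
    r=m&(abs(a-k)<3)
    if r.sum()>5: print('disc',k,np.round([b[r].min(),b[r].max(),(b[r].min()+b[r].max())/2,P[r,2].max()],1))
E
python3 tilt.py w6
```

```text
clock: 14.6
eef_pos: [502.3, 48.6, 200.1]
orientation: [0.0, 0.992, -0.128, 0.0]
contact_force: [0.6, 0.5, -1.6]
grip_width: 56.9
finger_force: 11.9
wrist clock 14.6 tcp [502.3  48.6 200.1] q [ 0.     0.992 -0.128  0.   ] cam [566.  32. 293.]
stud [(0.76, [308.0, 61.0], [611.6, 22.1])]
yaw -0.2558946270819687 width 57.38282372980451 f 11.928214430809021
pl 0 [-32.7  29.6 -16.7]
pl 9 [-47.4  44.2 -34.7]
pl 18 [-29.2  25.8 -42.5]
pl 27 [-28.6  25.5 -42.5]
pl 36 [-27.9  24.6 -45.2]
pl 45 [-19.3  16.6 -42.8]
pl 54 [-15.1  11.9 -40.8]
pl 63 [-19.2  16.  -41.9]
pl 72 [-29.1  26.2 -46.3]
pl 81 [-39.2  35.8 -46.6]
pl 90 [-43.9  41.  -46.6]
pl 99 [-43.9  40.7 -46.6]
pl 108 [-43.2  39.6 -46.8]
pl 117 [-41.6  38.4 -46.8]
pl 126 [-21.   17.8 -57.2]
disc 101 [-14.3  16.9   1.3  88. ]
disc 107 [-14.2  16.8   1.3  91.5]
disc 113 [-14.1  16.2   1.1  93.4]
disc 119 [-14.   16.4   1.2  94. ]
disc 125 [-13.   15.3   1.1  91.4]
disc 131 [-12.4  14.8   1.2  89. ]
disc 137 [-12.4  14.    0.8  89.1]
disc 143 [-11.7  13.2   0.8  88.6]
disc 149 [-12.3  11.9  -0.2  86.5]
```

View pics/w6.png

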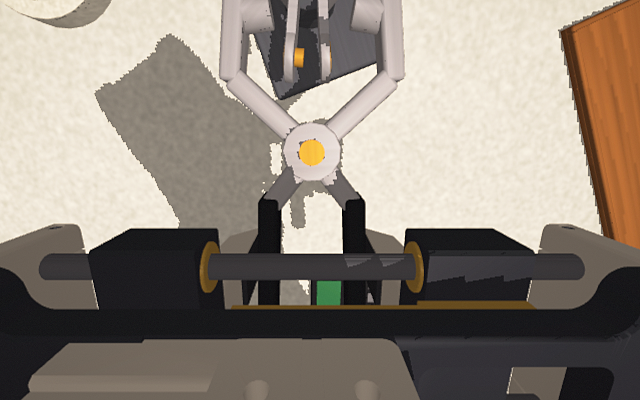

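The pliers are level now. The jaws are at columns 255 and 368 and the discs between them at about 298 and 323. I'll let it settle, then trim.

```bash
python3 -m handwheel '[{"slide":[0,0,0],"dr":[0,0,0],"claw":0.38},{"slide":[0,0,0],"dr":[0,0,0],"claw":0.38}]'; python3 tilt.py w7 | grep -v "pl 1[0-9] \|pl [0-6]"
```

```text
clock: 14.9
eef_pos: [501.4, 52.1, 200.2]
orientation: [-0.0, 0.992, -0.126, -0.0]
contact_force: [0.0, -0.1, -1.9]
grip_width: 56.6
finger_force: 11.9
wrist clock 14.9 tcp [501.4  52.1 200.2] q [-0.     0.992 -0.126 -0.   ] cam [566.  35. 293.]
stud [(0.96, [314.0, 51.0], [616.1, 20.8])]
yaw -0.2524612971332175 width 57.10415191268751 f 11.932294964790344
pl 9 [-45.8  45.6 -34.5]
pl 72 [-28.2  28.6 -46.5]
pl 81 [-38.4  38.5 -46.6]
pl 90 [-42.3  42.9 -46.7]
pl 99 [-42.2  42.3 -46.8]
disc 101 [-15.8  12.6  -1.6  87. ]
disc 107 [-16.1  14.6  -0.8  91.3]
disc 113 [-15.9  15.1  -0.4  93.1]
disc 119 [-16.1  14.4  -0.9  93.5]
disc 125 [-15.   14.3  -0.4  91.7]
disc 131 [-14.4  12.7  -0.9  88.8]
disc 137 [-14.4  12.   -1.2  88.7]
disc 143 [-14.2  11.3  -1.4  88.9]
```

```bash
python3 -m handwheel '[{"slide":[0,0.8,12],"dr":[0,0,0],"claw":0.38},{"slide":[0,0,12],"dr":[0,0,0],"claw":0.38},{"slide":[0,0,12],"dr":[0,0,0],"claw":0.38},{"slide":[0,0,12],"dr":[0,0,0],"claw":0.38},{"slide":[0,0,0],"dr":[0,0,0],"claw":0.38}]'; python3 -m handwheel '[{"slide":[0,0,11],"dr":[0,0,0],"claw":0.38},{"slide":[0,0,10],"dr":[0,0,0],"claw":0.38},{"slide":[0,0,0],"dr":[0,0,0],"claw":0.38},{"slide":[0,0,0],"dr":[0,0,0],"claw":0.38}]';  python3 tilt.py w8
```

```text
clock: 15.5
eef_pos: [500.5, 49.7, 150.1]
orientation: [0.001, 0.992, -0.127, -0.002]
contact_force: [-1.1, -0.4, -2.1]
grip_width: 57.0
finger_force: 11.9
clock: 15.9
eef_pos: [501.5, 49.9, 131.0]
orientation: [0.0, 0.992, -0.127, -0.0]
contact_force: [0.1, -0.8, -2.0]
grip_width: 57.4
finger_force: 11.9
wrist clock 15.9 tcp [501.5  49.9 131. ] q [ 0.     0.992 -0.127 -0.   ] cam [566.  33. 223.]
stud [(0.95, [310.0, 19.0], [613.5, 21.5])]
yaw -0.25424659734951605 width 57.14170104277833 f 11.949834376573563
pl 0 [-31.6  30.7 -17. ]
pl 9 [-46.4  45.1 -34.9]
pl 18 [-27.8  27.1 -43.1]
pl 27 [-27.5  26.6 -43.1]
pl 36 [-24.5  23.7 -46. ]
pl 45 [-17.7  16.9 -43.3]
pl 54 [-14.1  13.1 -41.3]
pl 63 [-19.  18. -43.]
pl 72 [-28.8  28.1 -47.1]
pl 81 [-38.8  38.3 -47.1]
pl 90 [-42.9  42.1 -47.2]
pl 99 [-42.7  42.  -47.4]
pl 108 [-41.4  40.8 -41.8]
pl 117 [-40.2  39.  -41. ]
pl 126 [-19.7  19.  -58.6]
disc 101 [-14.3  16.6   1.2  88. ]
disc 107 [-14.2  16.8   1.3  92.4]
disc 113 [-29.9  29.9   0.   93.4]
disc 119 [-28.7  29.9   0.6  93.1]
```

View pics/w8.png

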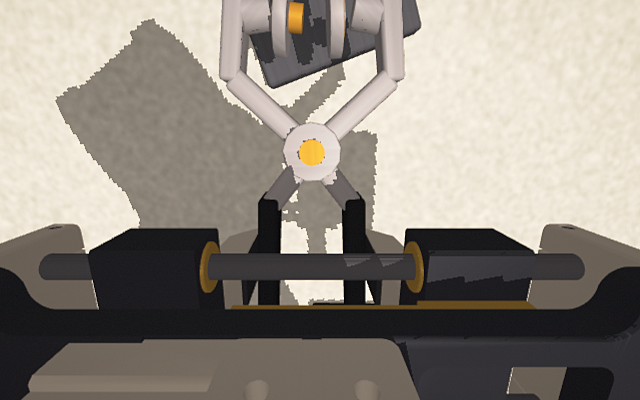

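The jaws surround both discs, the pliers are level and there is no contact force. Now I'll squeeze.

```bash
python3 -m handwheel '[{"slide":[0,-1,0],"dr":[0,0,0],"claw":0.38},{"slide":[0,0,0],"dr":[0,0,0],"claw":0.38},{"slide":[0,0,0],"dr":[0,0,0],"claw":0.45},{"slide":[0,0,0],"dr":[0,0,0],"claw":0.5},{"slide":[0,0,0],"dr":[0,0,0],"claw":0.56},{"slide":[0,0,0],"dr":[0,0,0],"claw":0.64},{"slide":[0,0,0],"dr":[0,0,0],"claw":0.64},{"slide":[0,0,0],"dr":[0,0,0],"claw":0.64},{"slide":[0,0,0],"dr":[0,0,0],"claw":0.64},{"slide":[0,0,0],"dr":[0,0,0],"claw":0.64}]'; python3 tilt.py w9
```

```text
clock: 17.0
eef_pos: [501.7, 50.8, 131.1]
orientation: [0.0, 0.992, -0.127, -0.0]
contact_force: [-2.8, -0.2, -1.6]
grip_width: 38.2
finger_force: 30.0
wrist clock 17.0 tcp [501.7  50.8 131.1] q [ 0.     0.992 -0.127 -0.   ] cam [566.  34. 224.]
stud [(0.57, [300.0, 16.0], [616.3, 26.0]), (0.37, [312.0, 142.0], [559.6, 35.3])]
yaw -0.2544270171030029 width 38.07867243513951 f 29.98553297482431
pl 0 [-21.9  21.3 -17.5]
pl 9 [-35.   34.2 -35.1]
pl 18 [-21.4  20.2 -42.4]
pl 27 [-22.5  21.6 -42.4]
pl 36 [-21.2  20.8 -44.9]
pl 45 [-15.9  15.  -44.8]
pl 54 [-13.7  12.7 -41.4]
pl 63 [-14.2  13.2 -40.8]
pl 72 [-19.   17.4 -42.7]
pl 81 [-26.3  24.1 -46.4]
pl 90 [-32.9  31.7 -46.4]
pl 99 [-37.   35.8 -46.5]
pl 108 [-35.5  34.3 -40.9]
pl 117 [-33.6  31.5 -40.1]
disc 95 [-30.   30.    0.   86.1]
disc 101 [-29.9  29.8  -0.   88. ]
disc 107 [-29.8  30.    0.1  92.3]
disc 113 [-30.   29.9  -0.   93.4]
disc 119 [-29.9  29.7  -0.1  93.3]
```

View pics/w9.png

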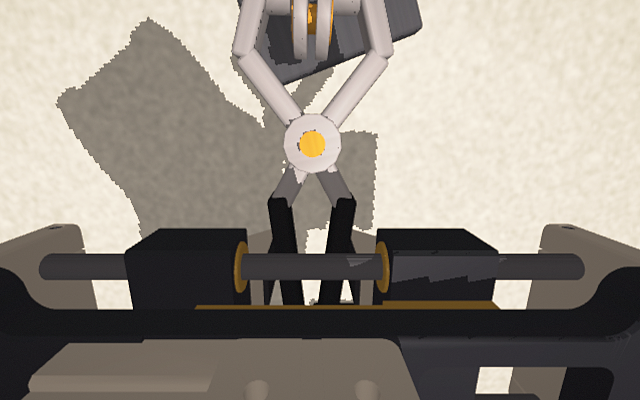

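The discs now sit together, with outer edges at about columns 292–332. The width of 38 mm matches a closing angle of 0.46. I'll open partly (the shut discs are only 16 mm wide), lift and verify.

```bash
python3 -m handwheel '[{"slide":[0,0,0],"dr":[0,0,0],"claw":0.5},{"slide":[0,0,0],"dr":[0,0,0],"claw":0.45},{"slide":[0,0,0],"dr":[0,0,0],"claw":0.45},{"slide":[0,0,0],"dr":[0,0,0],"claw":0.45},{"slide":[0,0,-12],"dr":[0,0,0],"claw":0.45},{"slide":[0,0,-20],"dr":[0,0,0],"claw":0.45},{"slide":[0,0,-20],"dr":[0,0,0],"claw":0.45},{"slide":[0,0,-20],"dr":[0,0,0],"claw":0.45},{"slide":[0,0,-15],"dr":[0,0,0],"claw":0.45},{"slide":[0,0,0],"dr":[0,0,0],"claw":0.45}]'; python3 tilt.py w10
python3 - <<'E'
from h import *
p,d=bot.read_camera('wrist');print([(r['confidence'],r['rect']) for r in bot.spot_in('wrist','tray')[:2]],bot.spot_point('wrist','tray')[:2])
K,T=T_of('top');p,d=bot.read_camera('top');print([(r['confidence'],np.round(ray(K,T,r['xy'],0))) for r in bot.spot_point('top','tray')[:2]])
E
```

```text
clock: 18.1
eef_pos: [503.2, 51.2, 220.9]
orientation: [-0.001, 0.992, -0.127, 0.002]
contact_force: [0.2, -0.4, -1.5]
grip_width: 50.7
finger_force: 15.7
wrist clock 18.1 tcp [503.2  51.2 220.9] q [-0.001  0.992 -0.127  0.002] cam [567.  34. 314.]
stud [(0.64, [306.0, 63.0], [616.9, 25.8])]
yaw -0.2543134248855514 width 50.28374616924383 f 15.733591318130493
pl 0 [-27.5  28.3 -16.2]
pl 9 [-41.5  42.6 -32.3]
pl 18 [-25.1  25.9 -40. ]
pl 27 [-25.1  26.  -39.8]
pl 36 [-24.4  25.5 -41.3]
pl 45 [-17.7  18.8 -40.4]
pl 54 [-13.   13.6 -38.4]
pl 63 [-14.2  15.4 -38. ]
pl 72 [-22.4  23.7 -40.3]
pl 81 [-31.2  32.9 -43.5]
pl 90 [-37.2  38.4 -43.4]
pl 99 [-40.   41.7 -43.4]
pl 108 [-38.7  39.9 -43.5]
pl 117 [-37.1  38.  -43.7]
pl 126 [-15.2  16.3 -49.9]
disc 101 [-7.2  7.8  0.3 88.1]
disc 107 [-7.8  7.8 -0.  93.1]
disc 113 [-8.6  8.5 -0.  93.3]
disc 119 [-9.2  8.5 -0.4 93. ]
disc 125 [-8.3  7.7 -0.3 91.2]
disc 131 [-9.   6.9 -1.1 89.4]
disc 137 [-9.   6.1 -1.4 88.8]
disc 143 [-10.9   6.1  -2.4  89. ]
disc 149 [-17.3  11.7  -2.8  88.5]
[(0.85, [546.2, 0.0, 638.9, 251.2]), (0.19, [223.3, 0.1, 402.1, 305.5])] []
[(0.61, array([ 475., -327.,    0.]))]
```

The clip is shut (16 mm over the discs) and the pliers are level. On to the tray.

```bash
python3 -m handwheel '[{"slide":[-20,0,0],"dr":[0,0,0],"claw":0.45},{"slide":[-40,0,0],"dr":[0,0,0],"claw":0.45},{"slide":[0,0,0],"dr":[0,0,-0.14],"claw":0.45},{"slide":[0,0,0],"dr":[0,0,-0.14],"claw":0.45},{"slide":[0,0,0],"dr":[0,0,-0.14],"claw":0.45},{"slide":[-5,25,0],"dr":[0,0,0],"claw":0.45},{"slide":[-7,40,0],"dr":[0,0,0],"claw":0.45},{"slide":[-7,40,0],"dr":[0,0,0],"claw":0.45},{"slide":[-7,40,0],"dr":[0,0,0],"claw":0.45},{"slide":[-7,40,0],"dr":[0,0,0],"claw":0.45},{"slide":[-7,40,0],"dr":[0,0,0],"claw":0.45},{"slide":[-7,40,0],"dr":[0,0,0],"claw":0.45}]'
python3 -m handwheel '[{"slide":[-7,40,0],"dr":[0,0,0],"claw":0.45},{"slide":[-7,40,0],"dr":[0,0,0],"claw":0.45},{"slide":[-7,30,0],"dr":[0,0,0],"claw":0.45},{"slide":[-2,19,0],"dr":[0,0,0],"claw":0.45},{"slide":[0,0,0],"dr":[0,0,0],"claw":0.45},{"slide":[0,0,0],"dr":[0,0,0],"claw":0.45}]'
python3 tilt.py w11 | grep -v disc
```

```text
clock: 19.65
eef_pos: [440.8, -204.8, 217.9]
orientation: [-0.0, 0.997, 0.083, -0.0]
contact_force: [1.0, 0.4, -1.5]
grip_width: 51.0
finger_force: 15.8
clock: 20.25
eef_pos: [439.5, -334.0, 217.6]
orientation: [-0.001, 0.997, 0.082, -0.0]
contact_force: [0.8, 0.3, -1.5]
grip_width: 50.6
finger_force: 15.7
wrist clock 20.25 tcp [ 439.5 -334.   217.6] q [-0.001  0.997  0.082 -0.   ] cam [ 505. -323.  310.]
stud []
yaw 0.16719273018321984 width 50.561335704858195 f 15.731065571308136
pl 0 [-28.9  26.9 -16.9]
pl 9 [-43.   41.1 -35. ]
pl 18 [-26.3  24.4 -42.8]
pl 27 [-26.2  24.5 -42.8]
pl 36 [-23.4  22.  -45.6]
pl 45 [-17.6  15.7 -43. ]
pl 54 [-14.5  13.  -41. ]
pl 63 [-17.   15.7 -41.8]
pl 72 [-26.1  23.9 -46.2]
pl 81 [-35.1  33.2 -46.7]
pl 90 [-41.3  39.9 -46.7]
pl 99 [-41.2  39.8 -46.7]
pl 108 [-39.5  38.4 -46.7]
pl 117 [-37.9  36.6 -46.9]
```

View pics/w11.png

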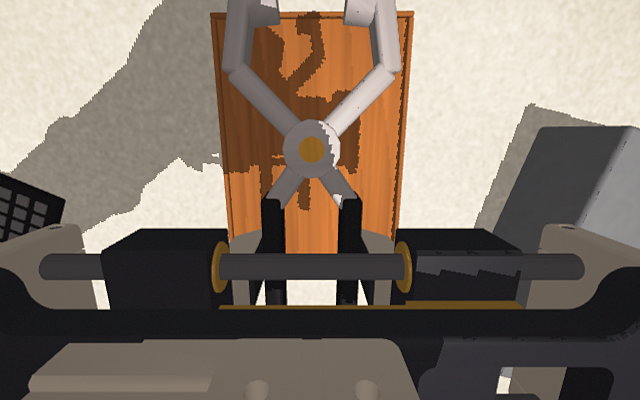

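The pliers hang centred over the tray (far edge row 14, near edge row about 253, sides columns 215–410). A quick check of the numbers:

```bash
python3 - <<'E'
from h import *
f=np.load('pics/w11.npz');K,T=f['K'],f['T'];t=np.array([439.5,-334.]);e=np.array([np.cos(.167),np.sin(.167)]);n=np.array([-e[1],e[0]])
for x in ((312,14),(312,253),(213,30),(412,30),(229,220),(400,220)):
    g=ray(K,T,x,10)[:2]-t; print(x,np.round([g@e,g@n]))
E
```

```text
(312, 14) [170.  -0.]
(312, 253) [-71.  -0.]
(213, 30) [157.  93.]
(412, 30) [157. -95.]
(229, 220) [-31.  92.]
(400, 220) [-31. -98.]
```

```bash
python3 -m handwheel '[{"slide":[0,0,25],"dr":[0,0,0],"claw":0.45},{"slide":[0,0,35],"dr":[0,0,0],"claw":0.45},{"slide":[0,0,35],"dr":[0,0,0],"claw":0.45},{"slide":[0,0,25],"dr":[0,0,0],"claw":0.45},{"slide":[0,0,13],"dr":[0,0,0],"claw":0.45},{"slide":[0,0,7],"dr":[0,0,0],"claw":0.45},{"slide":[0,0,0],"dr":[0,0,0],"claw":0.45},{"slide":[0,0,0],"dr":[0,0,0],"claw":0.45}]'
```

```text
clock: 21.15
eef_pos: [440.5, -334.4, 79.3]
orientation: [0.001, 0.997, 0.083, 0.001]
contact_force: [0.5, -0.8, -1.6]
grip_width: 50.4
finger_force: 15.7
```

```bash
python3 -m handwheel '[{"slide":[0,0,4],"dr":[0,0,0],"claw":0.45},{"slide":[0,0,2],"dr":[0,0,0],"claw":0.45},{"slide":[0,0,0],"dr":[0,0,0],"claw":0.4},{"slide":[0,0,0],"dr":[0,0,0],"claw":0.35},{"slide":[0,0,0],"dr":[0,0,0],"claw":0.3},{"slide":[0,0,0],"dr":[0,0,0],"claw":0.1},{"slide":[0,0,0],"dr":[0,0,0],"claw":0},{"slide":[0,0,0],"dr":[0,0,0],"claw":0},{"slide":[0,0,-20],"dr":[0,0,0],"claw":0},{"slide":[0,0,-40],"dr":[0,0,0],"claw":0},{"slide":[0,0,-45],"dr":[0,0,0],"claw":0},{"slide":[0,0,-45],"dr":[0,0,0],"claw":0}]'
python3 -m handwheel '[{"slide":[-20,0,-30],"dr":[0,0,0],"claw":0},{"slide":[-20,0,-20],"dr":[0,0,0],"claw":0},{"slide":[0,0,0],"dr":[0,0,0],"claw":0},{"slide":[0,0,0],"dr":[0,0,0],"claw":0}]'
python3 - <<'E'
from look import *
p,d,K,T=look('wrist','w12',(('pliers',5),('pliers_jaw',17),('pliers_heel',17)))
v,u=np.mgrid[:400,:640]; P=np.stack([(u-K[0,2])*d/K[0,0],(v-K[1,2])*d/K[1,1],d],-1)@T[:3,:3].T+T[:3,3]
P=P[d>0]-[476,-328,0]; e=np.array([np.cos(.165),np.sin(.165)]);n=np.array([-e[1],e[0]]);a=P[:,:2]@e;b=P[:,:2]@n
m=(P[:,2]>15)&(P[:,2]<60)&(abs(b)<88)&(abs(a)<128)
for k in range(-120,125,15):
    r=m&(abs(a-k)<4)
    if r.sum()>5: print(k,np.round([b[r].min(),b[r].max(),np.percentile(P[r,2],90)],1))
E
```

```text
clock: 22.35
eef_pos: [439.5, -333.9, 223.8]
orientation: [-0.0, 0.997, 0.083, -0.0]
contact_force: [1.9, -0.5, 0.1]
grip_width: 91.8
finger_force: 0.0
clock: 22.75
eef_pos: [400.4, -340.9, 272.5]
orientation: [0.0, 0.997, 0.082, 0.0]
contact_force: [0.1, 0.4, -0.9]
grip_width: 91.7
finger_force: 0.0
wrist clock 22.75 tcp [ 400.4 -340.9  272.5] q [0.    0.997 0.082 0.   ] cam [ 466. -330.  365.]
pliers [(0.93, [312.0, 108.0], [490.5, -326.2])]
pliers_jaw []
pliers_heel []
-90 [-36.6  36.7  29.6]
-75 [-35.   35.2  29.6]
-60 [-33.3  33.6  29.6]
-45 [-31.9  32.   29.6]
-30 [-30.2  30.6  29.7]
-15 [-28.9  29.1  29.6]
0 [-25.3  24.4  26.8]
15 [-13.5  13.5  31.1]
30 [-27.9  27.6  29. ]
45 [-43.2  43.5  25.8]
60 [-44.1  43.3  25.8]
75 [-42.4  42.6  25.6]
90 [-42.   41.   24.8]
```

The pliers lie flat (handle tops level at 29.6 mm on the 5 mm floor) and centred in the tray, and the gripper is clear. I'm handing it in.

```bash
python3 -c "
from cell import bot
print(bot.job_done())"
```

```text
the job is handed in; nothing more can be done
None
```

I handed the job in with the clip snapped shut by the pliers alone (16 mm over the discs) and the pliers lying flat and released in the tray, after 22.8 s on the clock; the hand-in returned no verdict.

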